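# Lock the lid of a washed sauce pump and test its stroke

## Robot

A 6-joint arm with a two-finger parallel gripper is mounted at the origin on a cart in front of the work surface, level with it; the furniture and walls round the work are solid. World frame = base frame: x ahead of the robot, y to its left, z up, the work surface at z = 0. Lengths are in mm, angles in rad, forces in N, time in s.
With the tool pointing down it reaches from about 425 to 950 mm from the base axis. Payload 14.7 kg.
Tool frame: the origin (TCP) lies at the very end of the fingers, on their centre line; the grasp point (between the pads) lies 19 mm behind it; z points along the fingers, y is the line along which they close (so a half turn about z gives the same grasp; the last joint's range is limited). The gripper opens to 85 mm and grips with 20 to 120 N. Pads are 22 mm wide; open, the fingers measure 114 mm over their backs; the gripper's body (76 mm by 85 mm) begins 54 mm behind the grasp point. The pads swing forward as they close: fully open they stand 13 mm farther back than shut.
Start: joints at [1.159, 0.48, 1.596, -0, 1.065, -0.047], TCP at [231.871, 607.23, 231.297] pointing down, gripper open.
Joint ranges: [-2.75, 2.75], [-0.82, 2.05], [0.23, 2.67], [-1.56, 4.7], [0.09, 2.69], [-2.92, 2.92]. Speed limits (rad/s): [1.89, 1.89, 2.39, 3.01, 3.01, 3.01].

## Interface

Orientations are given as a unit quaternion [w, x, y, z].
In Python, from cell import ctrl gives the robot as it stands.
- The arm moves only by the shell command python3 inch.py 'ROWS'. ROWS is a JSON list that holds a single list of rows (three levels of brackets), with 1 to 10 rows, each of 7 numbers: the opening from 0.0 (shut) to 1.0 (fully open), then dx, dy, dz in cm, then a rotation vector rx, ry, rz in units of 0.1 rad; each row is the pose to reach, as a shift and turn from the pose commanded when the command began, along the tool's axes at that moment; what a row does not reach only later rows make up. A row lasts 1/8 s, in which the tool goes at most 62.5 mm and 0.188 rad, less where a joint would pass 70% of its speed; a pose out of reach is approached as far as the arm can. The fingers move at their own pace and stop on an object; the grip force is fixed at half the most. Time passes only in rows, so rows that do not move let the fingers close. It prints the time, the measured TCP pose, the force, the opening and the grip force at its end. Input that does not fit is refused with a message, and nothing moves.
- ctrl.read_state(): the state, without advancing time (a new reading comes with each control period).
- ctrl.snapshot(name): name is "side" or "top" or "wrist"; returns a dict with "img" (400x640x3 uint8, red, green, blue), "camera_matrix" (3x3 intrinsics, pixels), "view" (4x4, takes a point from world to camera coordinates); the wrist camera has in their place "tool_from_camera" (4x4, takes a point from camera to tool coordinates, whose origin is the TCP and whose axes are the flange's). Camera axes: x right, y down, z forward; pixel columns grow to the right and rows downward; lengths in mm; the calibration is good to about 2 mm. The wrist camera is an equidistant fisheye: a pixel r from the principal point sees the ray r / f radians off the axis. A picture is of the moment at which its call begins: read the wrist's pose just before it. There is no depth.
- ctrl.sign_off(): hands the job in; it is judged then, once.
The state is a dict: "t": time; "qpos": joint angles; "qd": joint speeds; "tau": joint torques, N m; "eef_pos": TCP position; "tcp_rot": TCP orientation; "contact_force": force on the tool from outside, world axes, zero at the start; "torque": the same for the moment, N m; "opening": opening from 0.0 (shut) to 1.0 (fully open); "grip_force": force on a finger pad.
Only numpy, scipy, OpenCV 4.12 (cv2) and the standard library are available. Lean on these libraries where they do the work, as an engineer would, in place of code of your own. Each camera call takes 0.05 s, during which the arm holds its last target. There are 200 camera calls.

## Task

The sauce pump has come back dry from the wash and its lid is only laid on, so get it ready for service: take the lid key from its stand, turn both captive lid screws clockwise fully home with it, and stand the key upright back in its stand. Then, with the lid locked and never before, test the pump by pushing its head all the way down to its stop and letting it spring fully up again, two full strokes in all. Leave the other things on the worktop where they are.

Things in the scene. Friction and masses are not known exactly. Their poses are not given: they have to be found in the camera images.
- dispenser: The sauce pump: fixed steel box 170 (x) x 205 (y) mm, flat lid 180 x 216 mm with its top 130 mm above the origin. Origin under its centre on the worktop; x points from its front (spout side) to its back, y to its left. The pump is in the middle of the lid, a screw 78 mm to each side (+y left, -y right). A bent spout tube, up to 168 mm high, runs out over the front, 51 to 130 mm from the middle.
- pump_top (a point): Centre of the top of the black pump head, a knob 48 mm across and 30 mm high on a 14 mm stem; with the pump up it is 212.5 mm above the worktop. It moves with the head.
- pump (a joint): How far the pump head is pushed straight down, in m: 0 fully up, 0.030 at its lower stop. The spring pushes back with about 3.5 N at the top and 12 N at the stop, and lifts the head again within half a second when let go.
- left_screw (a joint): Angle of the lid screw on the dispenser's +y side, rad. It grows clockwise seen from above; starts loose at 0.4 to 0.8; the stop at 1.571 is fully home, its bar then along the dispenser's y axis (at 0 it would lie along the dispenser's x). It stays where it is left; turning takes about 0.05 N m and it does not rise or sink.
- right_screw (a joint): The same for the lid screw on the dispenser's -y side; it turns the same way, clockwise from above to go home.
- left_screw_head (a point): Centre of the top of the disc of the left screw head, 133 mm above the worktop. Across the disc stands a brass bar for the key, 27 mm long, 5 mm thick, 8 mm high, along this point's x axis. A fixed collar round it, 42 mm inside and 51 mm outside diameter, has its rim 10 mm above the disc, 2 mm above the bar.
- right_screw_head (a point): The same for the right screw head.
- lid_key: The lid key, 88 mm tall, 120 g, upright in its stand. Origin at the foot on its axis, z up. Two jaws at the foot, 11 mm high and within a 34 mm circle, leave a slot along the key's x, 11 mm wide, flared to 13 at the tips; it goes over a screw's bar, either way round, down to the disc (play up to 0.35 rad). On top a flat black grip, 34 (x) x 14 (y) mm, 45 to 88 mm above the foot: pinch it across y.
- key_well (a point): Centre of the floor of the round well in the key stand, 10 mm above the worktop; its z points up. The key's foot rests here.
- key_stand: The key stand: a fixed grey block 70 x 70 x 24 mm with a round well in the middle of its top, 42 mm diameter and 14 mm deep. Origin under its centre on the worktop. It stands to the left or to the right of the dispenser.
- drip_cup: Empty steel sauce cup, 65 mm wide, 42 mm high, loose under the spout; not to be moved. Origin under its centre.
- timer: Twist kitchen timer, 66 mm wide, 42 mm high; stands on the other side of the dispenser from the key stand; not to be moved. Origin under its centre.
- onion_tub: Steel container 109 x 177 x 65 mm with diced onion, at the right; not to be moved. Origin under its centre.
- spice_black: Spice shaker with black cap, 55 mm wide, 94 mm high, at the back right; not to be moved. Origin under its centre.
- mill: Wooden pepper mill, 56 mm wide, 155 mm high, at the back left; not to be moved. Origin under its centre.
- thermometer: White folding probe thermometer, 152 x 36 x 17 mm, lying on the cutting board at the left; not to be moved. Origin under its middle.

How it is judged:
By the outcome, as a careful person would: the job done as asked, in the order asked, and still so for the second after the job is handed in, with the robot touching nothing.
It also fails if it takes over 72 s, if anything falls off the work surface, if the arm or the gripper's body presses on something with over 40 N, if the wrist force passes 120 N, or if a joint passes its speed limit or range.

## Working session

There is one attempt and no reset: what is moved stays moved. The work goes in short steps, Python scripts to look and compute and a shell command to move; the robot and the scene stay as the last step left them, time stands still between calls to the robot, and variables do not carry over. Pictures are saved under pics/ and viewed, at most 11 in all, crops included, and the job is handed in when it is done.

```bash
ls; mkdir -p pics; python3 - <<'E'
from cell import ctrl
import cv2,numpy as np
s=ctrl.read_state();print(s)
for n in ["top","side"]:
    c=ctrl.snapshot(n);cv2.imwrite(f"pics/{n}0.png",c["img"][:,:,::-1]);print(n,c["camera_matrix"],c["view"])
    np.savez(f"pics/{n}0.npz",K=c["camera_matrix"],V=c["view"])
E
```

```text
cell.py
inch.py
pics
{'t': 0.0, 'qpos': array([ 1.15938406e+00,  4.80823715e-01,  1.59686328e+00,  1.49052156e-05,
        1.06510870e+00, -4.66141928e-02]), 'qd': array([-0.00173785, -0.00074193, -0.00014279,  0.00077203, -0.00055005,
       -0.00013359]), 'tau': array([ 8.54386162e-04, -9.50620651e+01, -4.30197465e+01, -8.25188681e-05,
        1.21879630e-02, -4.62820344e-05]), 'eef_pos': array([231.71491414, 606.85732697, 230.68161412]), 'tcp_rot': array([-1.42902450e-04,  1.81392856e-01,  9.83410530e-01, -5.84334790e-04]), 'contact_force': array([0.21975686, 0.11060451, 0.04219165]), 'torque': array([ 0.0038722 , -0.01226654,  0.00405922]), 'grip_force': 0.0, 'opening': 1.0006505111871613}
top [[450.05984949   0.         318.57025562]
 [  0.         450.05984949 199.36069789]
 [  0.           0.           1.        ]] [[-2.12175596e-02 -9.99747130e-01  7.44920736e-03  6.92091185e+01]
 [-9.91557997e-01  2.00892905e-02 -1.28098241e-01  5.65963360e+02]
 [ 1.27916199e-01 -1.01042532e-02 -9.91733508e-01  1.58041133e+03]
 [ 0.00000000e+00  0.00000000e+00  0.00000000e+00  1.00000000e+00]]
side [[373.67413932   0.         313.09824628]
 [  0.         373.67413932 207.57146371]
 [  0.           0.           1.        ]] [[-9.87438220e-01 -1.57533737e-01 -1.22017382e-02  5.58403942e+02]
 [-5.91190910e-02  4.39969232e-01 -8.96064734e-01  1.32242426e+02]
 [ 1.46528816e-01 -8.84087211e-01 -4.43755687e-01  1.32198937e+03]
 [ 0.00000000e+00  0.00000000e+00  0.00000000e+00  1.00000000e+00]]
```

View pics/top0.png

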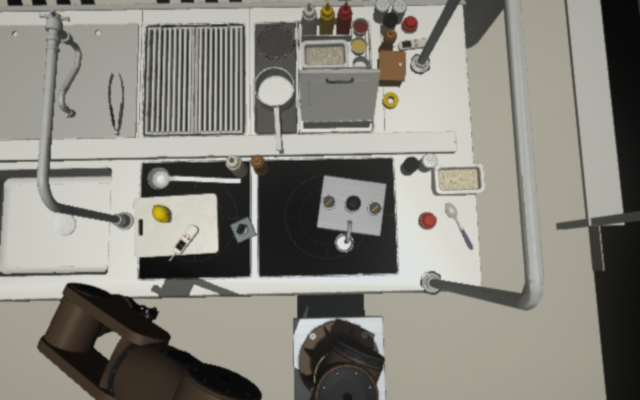

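View pics/side0.png

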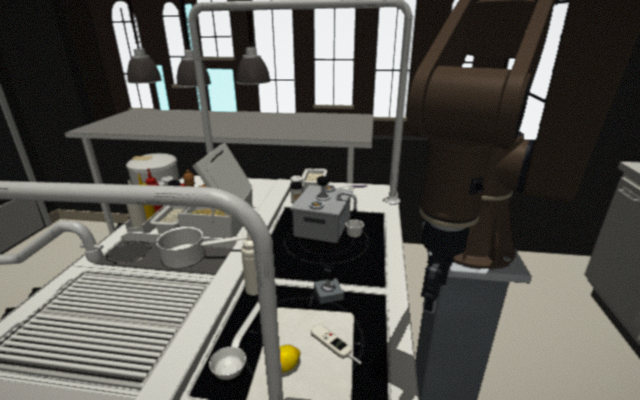

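Top view: dispenser around (352,206) with the pump head at (353,203) and screws near (329,201) and (376,209). The key stand is at (243,229) on the left, the timer at (428,220). In the side view the stand is at (328,290) and the dispenser at (322,212). Next, enlarged crops.

```bash
python3 - <<'E'
import cv2,numpy as np
t=cv2.imread("pics/top0.png");s=cv2.imread("pics/side0.png")
a=cv2.resize(t[170:260,220:400],None,fx=4.4,fy=4.4,interpolation=cv2.INTER_CUBIC)[:, :800]
b=cv2.resize(s[175:310,285:375],None,fx=4.4,fy=4.4,interpolation=cv2.INTER_CUBIC)
cv2.imwrite("pics/c1.png",a);cv2.imwrite("pics/c2.png",b);print(a.shape,b.shape)
E
```

```text
(396, 792, 3) (594, 396, 3)
```

View pics/c1.png

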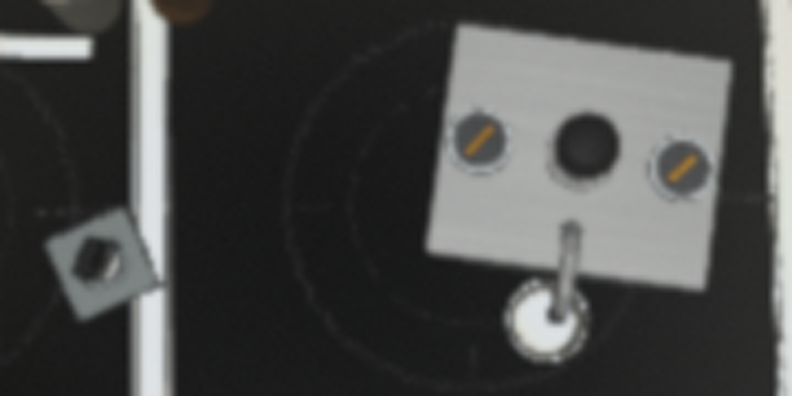

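View pics/c2.png

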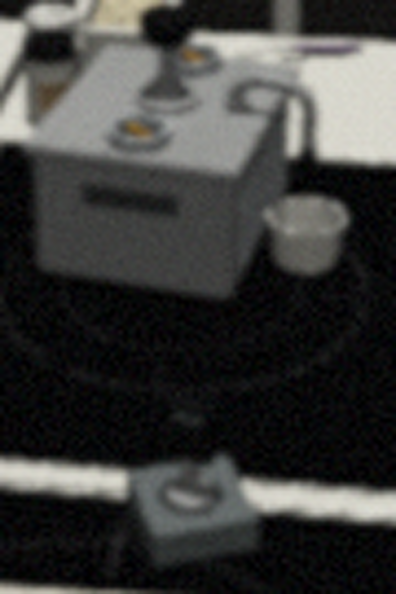

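c1 shows the left screw at crop (480,140), the right at (684,168), the pump top at (588,145) and the stand top centred at (104,264). The grip is dark and its direction isn't clear. c2 shows the left screw at (139,131), the right at (194,58) and the stand well at (190,492).

```bash
cat > h.py <<'E'
import numpy as np, cv2
from scipy.spatial.transform import Rotation as R
from scipy.optimize import least_squares
def cam(n):
    d=np.load(f"pics/{n}0.npz");return d["K"],d["V"]
def ray(n,uv):
    K,V=cam(n);d=V[:3,:3].T@np.linalg.inv(K)@[*uv,1];return -V[:3,:3].T@V[:3,3],d/np.linalg.norm(d)
def onz(n,uv,z):
    o,d=ray(n,uv);return o+d*(z-o[2])/d[2]
def tri(rays):
    A=sum(np.eye(3)-np.outer(d,d) for o,d in rays);b=sum((np.eye(3)-np.outer(d,d))@o for o,d in rays)
    p=np.linalg.solve(A,b);return p,[np.linalg.norm(np.cross(p-o,d)) for o,d in rays]
def tool(s):
    q=s["tcp_rot"];return R.from_quat([q[1],q[2],q[3],q[0]])
def wray(s,c,uv):
    K=c["K"];T=c["T"];v=(np.array(uv)-[K[0,2],K[1,2]])/[K[0,0],K[1,1]];th=np.linalg.norm(v)
    d=np.r_[v/th*np.sin(th),np.cos(th)];r=tool(s)
    return r.apply(T[:3,3])+s["eef_pos"],r.apply(T[:3,:3]@d)
def wsnap(name):
    import pickle
    from cell import ctrl
    s=ctrl.read_state();c=ctrl.snapshot("wrist");cv2.imwrite(f"pics/{name}.png",c["img"][:,:,::-1])
    pickle.dump((s,dict(K=c["camera_matrix"],T=c["tool_from_camera"])),open(f"pics/{name}.pkl","wb"));return s,c
def wproj(s,c,p):
    r=tool(s);T=c["T"];q=T[:3,:3].T@(r.inv().apply(np.array(p)-s["eef_pos"])-T[:3,3])
    rho=np.hypot(q[0],q[1]);th=np.arctan2(rho,q[2]);K=c["K"]
    return np.array([K[0,2]+K[0,0]*th*q[0]/rho,K[1,2]+K[1,1]*th*q[1]/rho])
E
python3 - <<'E'
from h import *
T=lambda x,y:((x+.5)/4.4-.5+220,(y+.5)/4.4-.5+170)
S=lambda x,y:((x+.5)/4.4-.5+285,(y+.5)/4.4-.5+175)
np.set_printoptions(precision=1,suppress=True)
for n,a,b,z in [("L",(480,140),(139,131),133),("Rt",(684,168),(194,58),133),("pump",(588,145),(168,20),212),("well/stand",(104,264),(192,495),24)]:
    print(n,tri([ray("top",T(*a)),ray("side",S(*b))]),onz("top",T(*a),z))
c=[onz("top",T(*p),130) for p in [(457,24),(732,62),(705,290),(427,252)]]
print(np.array(c),np.mean(c,0),[np.linalg.norm(c[i]-c[i-1]) for i in range(4)])
for i in range(4):e=c[i]-c[i-1];print(np.degrees(np.arctan2(e[1],e[0])))
for p,q in [((467,152),(494,127)),((670,181),(697,155))]:
    e=onz("top",T(*q),141)-onz("top",T(*p),141);print("bar",np.degrees(np.arctan2(e[1],e[0])))
for p in [(46,242),(124,207),(162,285),(84,322)]:print("st",onz("top",T(*p),24))
for p in [(97,250),(75,262),(103,238),(120,252)]:print("grip",onz("top",T(*p),88))
E
```

```text
L (array([547.7,  24.6, 135.9]), [np.float64(1.0479784303545217), np.float64(1.0479784303543322)]) [547.   24.4 133. ]
Rt (array([ 522.7, -131.1,  134.6]), [np.float64(0.5585931257409177), np.float64(0.5585931257409342)]) [ 522.3 -131.3  133. ]
pump (array([534.5, -52.2, 201.7]), [np.float64(1.2080155411361617), np.float64(1.2080155411361762)]) [532.  -51.4 212. ]
well/stand (array([466.6, 330.2,  20. ]), [np.float64(1.2690689389911622), np.float64(1.2690689389910939)]) [465.  329.5  24. ]
[[ 638.2   39.9  130. ]
 [ 604.2 -171.9  130. ]
 [ 428.9 -144.2  130. ]
 [ 462.2   66.8  130. ]] [533.4 -52.4 130. ] [np.float64(178.06270915691144), np.float64(214.5660191801793), np.float64(177.4891378334003), np.float64(213.64398794775153)]
-8.677508945894603
-99.12618332862175
171.0260486316251
81.02634302877021
bar -48.252895905836155
bar -47.57368335783477
st [483.9 376.7  24. ]
st [511.3 313.2  24. ]
st [447.  282.4  24. ]
st [418.3 345.7  24. ]
grip [472.  324.9  88. ]
grip [462.9 342.   88. ]
grip [481.3 320.2  88. ]
grip [470.  306.9  88. ]
```

The rows are not in the units I measure in: shifts go in cm and turns go in units of 0.1 rad. I convert before sending: -220 mm is -22, -120 mm is -12.

```bash
python3 inch.py '[[[1, -6, -3.5, 0, 0, 0, 0], [1, -12, -7, 0, 0, 0, 0], [1, -18, -10, 0, 0, 0, 0], [1, -22, -12, 0, 0, 0, 0], [1, -25, -14, 0, 0, 0, 0], [1, -25, -14, 0, 0, 0, 0]]]'; python3 - <<'E'
from h import *
s,c=wsnap("w1");np.set_printoptions(precision=3,suppress=True);print(s["eef_pos"],c["tool_from_camera"],c["camera_matrix"])
import pickle
s,d=pickle.load(open("pics/w1.pkl","rb"));print(wproj(s,d,[465,329.5,10]),wproj(s,d,[465,329.5,88]))
E
```

```text
t: 0.85
eef_pos: [416.8, 385.1, 231.1]
tcp_rot: [-0.0, 0.183, 0.983, -0.0]
contact_force: [0.4, 0.5, -1.2]
opening: 1.001
grip_force: 0.0
[416.807 385.058 231.1  ] [[  -0.001   -0.959   -0.285   72.378]
 [   1.      -0.      -0.001   -0.53 ]
 [   0.001   -0.285    0.959 -142.897]
 [   0.       0.       0.       1.   ]] [[309.707   0.    313.797]
 [  0.    309.707 196.747]
 [  0.      0.      1.   ]]
[287.402 218.997] [281.209 245.776]
```

View pics/w1.png

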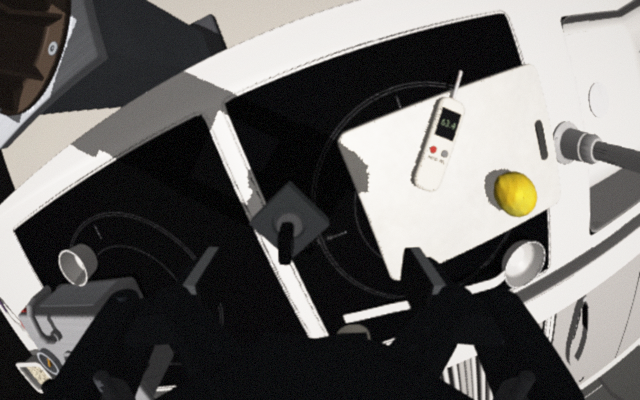

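Wrist view: stand top near (290,222), dark grip with its top around (286,240), and the grip's long direction still unclear. I'll move over it and compare crops from both places.

Scaled: -65 mm is -6.5, -35 mm is -3.5.

```bash
python3 inch.py '[[[1, -5, -3.5, 0, 0, 0, 0], [1, -6.5, -3.5, 0, 0, 0, 0], [1, -6.5, -3.5, 0, 0, 0, 0]]]'; python3 - <<'E'
from h import *
import pickle
wsnap("w2")
s,d=pickle.load(open("pics/w2.pkl","rb"));print(s["eef_pos"],wproj(s,d,[465,329.5,24]),wproj(s,d,[465,329.5,88]))
a=cv2.imread("pics/w1.png")[170:270,240:340];b=cv2.imread("pics/w2.png")
u=wproj(s,d,[465,329.5,60]).astype(int);x0,y0=u[0]-50,u[1]-50;print("crop2",x0,y0)
b=b[y0:y0+100,x0:x0+100]
f=lambda i:np.clip(np.power(cv2.resize(i,(400,400),interpolation=cv2.INTER_CUBIC)/255,.5)*255,0,255).astype(np.uint8)
cv2.imwrite("pics/c3.png",np.hstack([f(a),f(b)]))
E
```

```text
t: 1.27
eef_pos: [464.0, 331.9, 231.2]
tcp_rot: [-0.0, 0.182, 0.983, 0.0]
contact_force: [-0.1, 0.0, 0.1]
opening: 0.998
grip_force: 0.0
[464.01508185 331.91240462 231.18554769] [313.00495305 171.99080745] [312.77191021 185.8901792 ]
crop2 262 129
```

View pics/c3.png

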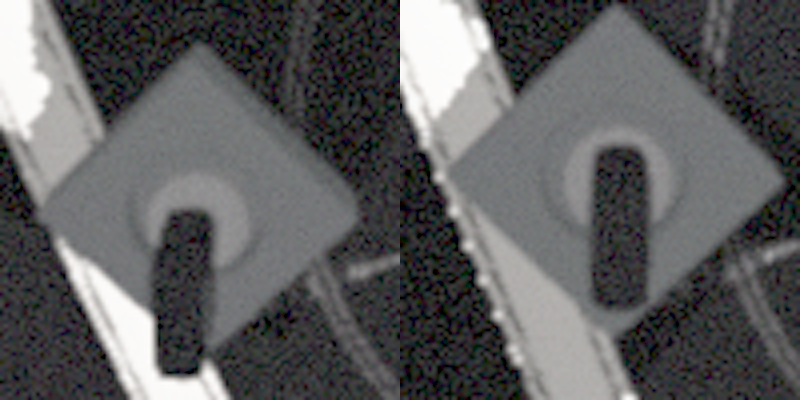

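Both crops show the grip end-on with its long side along the tool's x. Its outline in c3's left half has corners (168,212), (210,212), (203,372), (157,372). In the right half they are (197,150), (248,150), (247,305), (193,305). Fitting a box to these.

```bash
python3 - <<'E'
from h import *
import pickle
np.set_printoptions(precision=3,suppress=True)
W=[pickle.load(open(f"pics/w{i}.pkl","rb")) for i in (1,2)]
off=[(240,170),(262,129)]
m=[[(168,212),(210,212),(203,372),(157,372)],[(197,150),(248,150),(247,305),(193,305)]]
M=[[((x+.5)/4-.5+o[0],(y+.5)/4-.5+o[1]) for x,y in r] for r,o in zip(m,off)]
tx=tool(W[1][0]).apply([1,0,0]);y0=np.arctan2(tx[1],tx[0])
def res(p):
    r=[]
    for (s,d),mm in zip(W,M):
        for (a,b,z),u in zip([(17,-7,45),(17,7,45),(-17,7,88),(-17,-7,88)],mm):
            # image right=tool +y ; grip frame z up: tool y = -(left of tx)
            c,sn=np.cos(p[2]),np.sin(p[2]);b=-b
            r.append(wproj(s,d,[p[0]+c*a-sn*b,p[1]+sn*a+c*b,p[3]+z])-u)
    return np.ravel(r)
f=least_squares(res,[465,330,y0,10]);print(f.x,"yaw rel tool",f.x[2]-y0,"res",f.fun)
# stand top corners view2
st=[(217,4),(384,182),(214,336),(54,176)]
c=[]
for k,(x,y) in enumerate(st):
    o,d=wray(*W[1],((x+.5)/4-.5+262,(y+.5)/4-.5+129));c.append(o+d*(24-o[2])/d[2])
c=np.array(c);print(c,c.mean(0),np.linalg.norm(c-np.roll(c,1,0),axis=1))
E
```

```text
[471.833 330.411   2.761  -4.225] yaw rel tool -0.014579546505226748 res [ 0.306 -3.186  1.896 -3.     1.585  0.996  0.017  0.684 -1.1   -0.822
 -1.052 -0.641 -0.383  2.626 -1.043  2.439]
[[420.486 350.068  24.   ]
 [485.781 377.13   24.   ]
 [512.258 314.045  24.   ]
 [449.81  288.223  24.   ]] [467.084 332.366  24.   ] [68.445 70.681 68.416 67.576]
```

```bash
python3 - <<'E'
from h import *
import pickle
np.set_printoptions(precision=3,suppress=True)
W=[pickle.load(open(f"pics/w{i}.pkl","rb")) for i in (1,2)]
off=[(240,170),(262,129)]
m=[[(203,372),(157,372)],[(247,305),(193,305)]]
M=[[((x+.5)/4-.5+o[0],(y+.5)/4-.5+o[1]) for x,y in r] for r,o in zip(m,off)]
tx=tool(W[1][0]).apply([1,0,0]);y0=np.arctan2(tx[1],tx[0])
# triangulated far top corners
for k in (0,1):print(tri([wray(*W[i],M[i][k]) for i in (0,1)]))
P=[]
for i in (0,1):
  for k in (0,1):
    o,d=wray(*W[i],M[i][k]);P.append(o+d*(98-o[2])/d[2])
P=np.array(P);print(P);e=[(P[2*i]+P[2*i+1])/2+17*np.array([*tx[:2],0]) for i in (0,1)];print("axis",e)
for i in (0,1):
    v=P[2*i]-P[2*i+1];print("angle err",np.arctan2(*(tool(W[i][0]).inv().apply(v)[[0,1]])),np.linalg.norm(v))
print(tx)
E
```

```text
(array([484.433, 332.409,  93.135]), [np.float64(0.5092807270540426), np.float64(0.5092807270539336)])
(array([480.634, 320.469,  91.633]), [np.float64(0.05570589934906178), np.float64(0.0557058993489851)])
[[481.672 333.47   98.   ]
 [477.624 322.471  98.   ]
 [483.308 333.151  98.   ]
 [478.774 321.333  98.   ]]
axis [array([463.772, 334.049,  98.   ]), array([465.165, 333.32 ,  98.   ])]
angle err 0.015425891203219404 11.720697618543696
angle err -0.0007095349938131933 12.658515078747671
[-0.934  0.358  0.   ]
```

Scaled: 174 mm is 17.4, -1 mm is -0.1.

```bash
python3 inch.py '[[[1, -0.1, 0.1, 6, 0, 0, 0], [1, -0.1, 0.1, 12, 0, 0, 0], [1, -0.1, 0.1, 16, 0, 0, 0], [1, -0.1, 0.1, 17.4, 0, 0, 0], [0, -0.1, 0.1, 17.4, 0, 0, 0], [0, -0.1, 0.1, 17.4, 0, 0, 0], [0, -0.1, 0.1, 17.4, 0, 0, 0], [0, -0.1, 0.1, 17.4, 0, 0, 0]]]'; python3 -c "
from cell import ctrl
s=ctrl.read_state();print(s['qpos'],s['contact_force'],s['torque'])"
```

```text
t: 2.33
eef_pos: [465.5, 332.2, 58.3]
tcp_rot: [0.001, 0.181, 0.983, 0.001]
contact_force: [0.3, 1.3, 0.7]
opening: 0.16
grip_force: 61.7
[ 5.66884776e-01  6.00331775e-01  1.91785568e+00  2.46725736e-05
  6.21831506e-01 -6.39023222e-01] [0.31871636 1.3122061  0.66364459] [ 0.13647394 -0.04587205  0.04188959]
```

Scaled: -258 mm is -25.8, -165 mm is -16.5, 0.473 rad is 4.73.

```bash
python3 inch.py '[[[0, 0, 0, -6, 0, 0, 0], [0, 0, 0, -12, 0, 0, 0], [0, -3, -4.2, -16.5, 0, 0, 0.6], [0, -6.6, -9.3, -17, 0, 0, 1.6], [0, -10.2, -14.3, -17, 0, 0, 2.6], [0, -13.8, -19.3, -17, 0, 0, 3.6], [0, -16.7, -23.3, -17, 0, 0, 4.4], [0, -18.5, -25.8, -17, 0, 0, 4.73], [0, -18.5, -25.8, -17, 0, 0, 4.73], [0, -18.5, -25.8, -17, 0, 0, 4.73]]]'; python3 - <<'E'
from h import *
import pickle
np.set_printoptions(precision=2,suppress=True)
wsnap("w3")
s,d=pickle.load(open("pics/w3.pkl","rb"));t=tool(s).as_matrix();print(s["eef_pos"],s["qpos"],np.degrees(np.arctan2(t[1,0],t[0,0])))
print(wproj(s,d,[546,25,133]),wproj(s,d,s["eef_pos"]+[0,0,-47.]),wproj(s,d,[532,-52,212]))
a=cv2.imread("pics/w3.png")
cv2.imwrite("pics/c4.png",cv2.resize(a[120:270,215:415],(800,600),interpolation=cv2.INTER_CUBIC))
E
```

```text
t: 3.58
eef_pos: [545.5, 25.3, 227.4]
tcp_rot: [-0.0, 0.407, 0.914, 0.0]
contact_force: [-0.4, 0.3, -0.8]
opening: 0.154
grip_force: 60.6
[545.5   25.25 227.43] [-0.01  0.34  1.84  0.    0.96 -0.74] 131.995528603705
[315.   199.18] [314.87 219.59] [219.71 305.28]
```

View pics/c4.png

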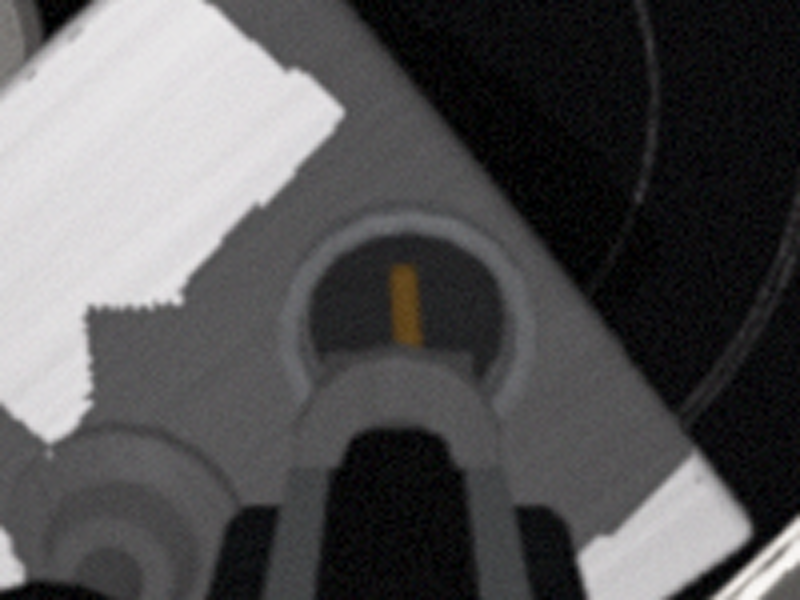

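The collar spans crop x 282–536 (centre 409) with its top edge at 205. The bar runs from (403,265) to (408,345), and the jaws are centred at x≈398. So the screw lies about 2 mm to tool +y; computing it.

```bash
python3 - <<'E'
from h import *
import pickle
np.set_printoptions(precision=2,suppress=True)
s,d=pickle.load(open("pics/w3.pkl","rb"))
C=lambda x,y:((x+.5)/4-.5+215,(y+.5)/4-.5+120)
th=np.linspace(0,6.28,200)
def ext(c,r,z):
    u=np.array([wproj(s,d,[c[0]+r*np.cos(a),c[1]+r*np.sin(a),z]) for a in th]);return np.array([u[:,0].min(),u[:,0].max(),u[:,1].min()])
mo=np.array([C(282,0)[0],C(536,0)[0],C(0,205)[1]])
f=least_squares(lambda c:ext(c,25.5,143)-mo,[546,25],diff_step=1e-4);print("collar",f.x,f.fun)
p=[]
for u in [(403,265),(408,345)]:
    o,r=wray(s,d,C(*u));p.append(o+r*(141-o[2])/r[2])
e=tool(s).inv().apply(p[0]-p[1]);print("bar end",p,"ang in tool",np.arctan2(e[1],e[0]))
L=np.r_[f.x,0]-s["eef_pos"];print("delta tool",tool(s).inv().apply(L))
# key axis from jaws: x at 398 , foot plane z
for z in (179,190):
    o,r=wray(s,d,C(398.5,360));q=o+r*(z-o[2])/r[2];print(tool(s).inv().apply(q-s["eef_pos"]))
E
```

```text
collar [547.29  25.72] [-1.21  1.22  0.08]
bar end [array([537.44,  34.91, 141.  ]), array([548.94,  23.6 , 141.  ])] ang in tool -0.061028543774079264
delta tool [ -0.91   1.63 227.43]
[ 6.41 -0.4  48.43]
[10.19 -0.4  37.43]
```

```bash
python3 inch.py '[[[0, -0.1, 0.18, 2, 0, 0, -0.6], [0, -0.1, 0.18, 3.2, 0, 0, -0.6], [0, -0.1, 0.18, 3.6, 0, 0, -0.6], [0, -0.1, 0.18, 3.9, 0, 0, -0.6], [0, -0.1, 0.18, 4.2, 0, 0, -0.6], [0, -0.1, 0.18, 4.5, 0, 0, -0.6], [0, -0.1, 0.18, 4.5, 0, 0, -0.6]]]'; python3 -c "
from cell import ctrl
s=ctrl.read_state();print(s['qpos'],s['contact_force'],s['torque'])"
```

```text
t: 4.5
eef_pos: [547.7, 25.3, 182.2]
tcp_rot: [-0.0, 0.379, 0.925, -0.0]
contact_force: [-0.4, 0.1, -0.9]
opening: 0.153
grip_force: 60.6
[-9.07793710e-03  3.97111948e-01  1.88210317e+00  1.16820412e-05
  8.62596112e-01 -8.01842524e-01] [-0.37554844  0.06041912 -0.85069472] [-0.01346103  0.00566215  0.02404504]
```

Scaled: 1 rad is 10.

```bash
python3 inch.py '[[[0, 0, 0, 0, 0, 0, 1.2], [0, 0, 0, 0, 0, 0, 2.5], [0, 0, 0, 0, 0, 0, 3.8], [0, 0, 0, 0, 0, 0, 5], [0, 0, 0, 0, 0, 0, 6.2], [0, 0, 0, 0, 0, 0, 7.5], [0, 0, 0, 0, 0, 0, 8.7], [0, 0, 0, 0, 0, 0, 10], [0, 0, 0, 0, 0, 0, 10]]]'; python3 -c "
from cell import ctrl
s=ctrl.read_state();print(s['qpos'],s['contact_force'],s['torque'])"
```

```text
t: 5.62
eef_pos: [547.9, 25.3, 182.5]
tcp_rot: [0.0, 0.776, 0.63, 0.0]
contact_force: [1.2, -0.5, -0.5]
opening: 0.16
grip_force: 60.6
[-9.07110872e-03  3.96772119e-01  1.88179655e+00 -7.74364025e-05
  8.62704975e-01  1.97460713e-01] [ 1.18142102 -0.46497641 -0.48593753] [-0.09965111 -0.02982674  0.04161708]
```

```bash
q() { python3 -c "
from cell import ctrl
s=ctrl.read_state();print(s['qpos'][5],s['contact_force'],s['torque'])"; }; python3 inch.py '[[[0, 0, 0, 0, 0, 0, 0.8], [0, 0, 0, 0, 0, 0, 1.6], [0, 0, 0, 0, 0, 0, 1.6]]]'|head -2;q; python3 inch.py '[[[0, 0, 0, 0, 0, 0, 0.6], [0, 0, 0, 0, 0, 0, 1], [0, 0, 0, 0, 0, 0, 1]]]'|head -2;q
```

```text
t: 6.0
eef_pos: [547.9, 25.3, 182.4]
0.3549406539430378 [-0.06619216 -1.13131119  0.44311283] [-0.0882     -0.00815614  0.01080067]
t: 6.38
eef_pos: [547.9, 25.3, 182.4]
0.45463551362372173 [-0.11903173 -1.16632589 -0.00921137] [-0.12665672 -0.02211302  0.01607118]
```

```bash
q() { python3 -c "
from cell import ctrl
s=ctrl.read_state();print(s['qpos'][5],s['contact_force'],s['torque'])"; }; python3 inch.py '[[[0, 0, 0, 0, 0, 0, 0.5], [0, 0, 0, 0, 0, 0, 0.8], [0, 0, 0, 0, 0, 0, 0.8]]]'|head -2;q; python3 inch.py '[[[0, 0, 0, 0, 0, 0, 0.4], [0, 0, 0, 0, 0, 0, 0.8], [0, 0, 0, 0, 0, 0, 0.8]]]'|head -2;q
```

```text
t: 6.75
eef_pos: [547.9, 25.4, 182.4]
0.5364899860909512 [ 0.69671198 -0.78768687  1.18324352] [-0.11434003 -0.03826256  0.05309818]
t: 7.12
eef_pos: [547.9, 25.3, 182.3]
0.6163640160850037 [ 0.61767554 -1.4104258   1.2824849 ] [-0.2998835  -0.02390185  0.23620231]
```

Scaled: -97 mm is -9.7, -50 mm is -5, -1.42 rad is -14.2.

```bash
python3 inch.py '[[[0, 0, 0, 0, 0, 0, -1.5], [0, 0, 0, 0, 0, 0, -3], [0, 0, 0, -1.2, 0, 0, -3], [0, 0, 0, -5, 0, 0, -4.5], [0, 0, 0, -9.7, 0, 0, -6.2], [0, 0, 0, -9.7, 0, 0, -8], [0, 0, 0, -9.7, 0, 0, -9.8], [0, 0, 0, -9.7, 0, 0, -11.6], [0, 0, 0, -9.7, 0, 0, -13.4], [0, 0, 0, -9.7, 0, 0, -14.2]]]'; python3 - <<'E'
from h import *
wsnap("w4")
E
python3 inch.py '[[[0, -2.8, -4, 0, 0, 0, 0], [0, -6, -8.5, 0, 0, 0, 0], [0, -8.5, -11.9, 0, 0, 0, 0], [0, -9.1, -12.7, 2.5, 0, 0, 0], [0, -9.1, -12.7, 5, 0, 0, 0], [0, -9.1, -12.7, 5, 0, 0, 0], [0, -9.1, -12.7, 5, 0, 0, 0]]]'; python3 - <<'E'
from h import *
import pickle
np.set_printoptions(precision=2,suppress=True)
wsnap("w5")
I=[]
for n,p in [("w4",[547.3,25.7,133]),("w5",[522.9,-128.6,133])]:
    s,d=pickle.load(open(f"pics/{n}.pkl","rb"));t=tool(s).as_matrix();print(n,s["eef_pos"],s["qpos"][5],np.degrees(np.arctan2(t[1,0],t[0,0])))
    u=wproj(s,d,p).astype(int);print("c",u-50);a=cv2.imread(f"pics/{n}.png")[u[1]-50:u[1]+50,u[0]-50:u[0]+50]
    I.append(cv2.resize(a,(400,400),interpolation=cv2.INTER_CUBIC))
cv2.imwrite("pics/c5.png",np.hstack(I))
E
```

```text
t: 8.38
eef_pos: [547.8, 25.4, 280.1]
tcp_rot: [0.0, 0.379, 0.926, 0.0]
contact_force: [-0.1, -0.1, -1.4]
opening: 0.156
grip_force: 60.6
t: 9.3
eef_pos: [524.0, -128.9, 230.4]
tcp_rot: [0.0, 0.38, 0.925, 0.0]
contact_force: [-0.1, 0.2, -0.5]
opening: 0.156
grip_force: 60.4
w4 [547.78  25.44 280.12] -0.803041458163462 135.494617517438
c [264 132]
w5 [ 524.03 -128.89  230.4 ] -1.0891358526433275 135.3610103819185
c [263 146]
```

View pics/c5.png

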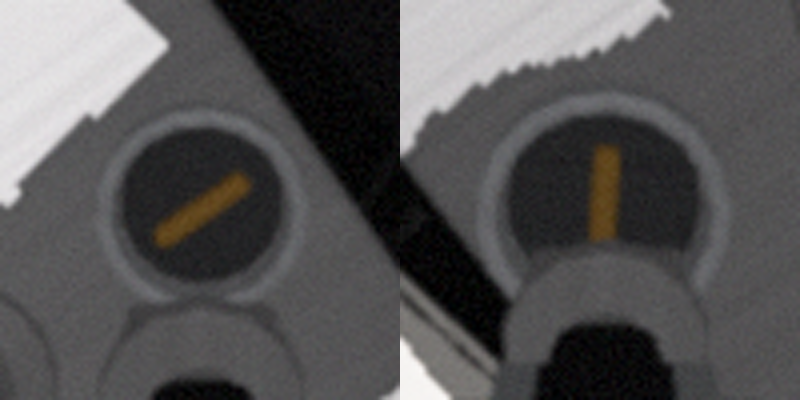

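Left half (w4): the left bar runs (158,240)–(247,181), parallel to dispenser y within about 3°, so it is home. Right half (w5): collar centre x≈604, jaws centre ≈604, and the bar leans slightly, (602,240) to (607,148). It is aligned, so I lower with +0.05 rad.

Scaled: 47.5 mm is 4.75, 45 mm is 4.5, 0.05 rad is 0.5.

```bash
python3 inch.py '[[[0, 0, 0, 2, 0, 0, 0.5], [0, 0, 0, 3.5, 0, 0, 0.5], [0, 0, 0, 3.9, 0, 0, 0.5], [0, 0, 0, 4.2, 0, 0, 0.5], [0, 0, 0, 4.5, 0, 0, 0.5], [0, 0, 0, 4.75, 0, 0, 0.5], [0, 0, 0, 4.75, 0, 0, 0.5]]]'; python3 -c "
from cell import ctrl
s=ctrl.read_state();print(s['qpos'][5],s['contact_force'],s['torque'])"
```

```text
t: 10.22
eef_pos: [523.5, -129.0, 181.8]
tcp_rot: [-0.0, 0.402, 0.916, -0.0]
contact_force: [0.9, -0.3, -1.2]
opening: 0.159
grip_force: 60.5
-1.0407783969455087 [ 0.86693303 -0.34100227 -1.18071787] [-0.02142285 -0.02671432 -0.06769264]
```

```bash
q() { python3 -c "
from cell import ctrl
s=ctrl.read_state();print(s['qpos'][5],s['contact_force'],s['torque'])"; }; python3 inch.py '[[[0, 0, 0, 0, 0, 0, 1.3], [0, 0, 0, 0, 0, 0, 2.7], [0, 0, 0, 0, 0, 0, 4], [0, 0, 0, 0, 0, 0, 5.3], [0, 0, 0, 0, 0, 0, 6.7], [0, 0, 0, 0, 0, 0, 8], [0, 0, 0, 0, 0, 0, 9.3], [0, 0, 0, 0, 0, 0, 10.7], [0, 0, 0, 0, 0, 0, 12], [0, 0, 0, 0, 0, 0, 12]]]'|head -2;q; python3 inch.py '[[[0, 0, 0, 0, 0, 0, 0.5], [0, 0, 0, 0, 0, 0, 1], [0, 0, 0, 0, 0, 0, 1]]]'|head -2;q
```

```text
t: 11.48
eef_pos: [523.3, -129.1, 181.9]
0.15856884196075813 [-1.80078602 -0.7829004  -0.0506888 ] [-0.23190394  0.43658444 -0.0436265 ]
t: 11.85
eef_pos: [523.3, -129.0, 181.9]
0.2562254043364217 [-2.59531111 -2.0236179   0.88500877] [-0.2993444   0.57132744  0.10650972]
```

```bash
q() { python3 -c "
from cell import ctrl
s=ctrl.read_state();print(s['qpos'][5],s['contact_force'],s['torque'])"; }; python3 inch.py '[[[0, 0, 0, 0, 0, 0, 0.4], [0, 0, 0, 0, 0, 0, 0.6], [0, 0, 0, 0, 0, 0, 0.6]]]'|head -2;q
```

```text
t: 12.22
eef_pos: [523.4, -129.0, 181.8]
0.31761446715305336 [-3.24679968 -2.46141597  2.04792223] [-0.5048566   0.8763459   0.14146172]
```

```bash
q() { python3 -c "
from cell import ctrl
s=ctrl.read_state();print(s['qpos'][5],s['contact_force'],s['torque'])"; }; python3 inch.py '[[[0, 0, 0, 0, 0, 0, 0.4], [0, 0, 0, 0, 0, 0, 0.6], [0, 0, 0, 0, 0, 0, 0.6]]]'|head -2;q
```

```text
t: 12.6
eef_pos: [523.3, -129.2, 181.8]
0.37789875669993167 [-3.65635114 -3.33486563  1.13012952] [-0.84041855  0.95331871  0.39496965]
```

Scaled: -97 mm is -9.7, -50 mm is -5, -0.62 rad is -6.2.

```bash
python3 inch.py '[[[0, 0, 0, 0, 0, 0, -1.5], [0, 0, 0, 0, 0, 0, -3], [0, 0, 0, -1.2, 0, 0, -3], [0, 0, 0, -5, 0, 0, -4.5], [0, 0, 0, -9.7, 0, 0, -6.2], [0, 0, 0, -9.7, 0, 0, -8], [0, 0, 0, -9.7, 0, 0, -9.8], [0, 0, 0, -9.7, 0, 0, -11.6], [0, 0, 0, -9.7, 0, 0, -13.4], [0, 0, 0, -9.7, 0, 0, -14.2]]]'; python3 - <<'E'
from h import *
import pickle
np.set_printoptions(precision=3,suppress=True)
wsnap("w6")
s,d=pickle.load(open("pics/w6.pkl","rb"));t=tool(s).as_matrix();print(s["eef_pos"],np.degrees(np.arctan2(t[1,0],t[0,0])),s["contact_force"],s["torque"])
u=wproj(s,d,[522.9,-128.6,133]).astype(int);a=cv2.imread("pics/w6.png")[u[1]-50:u[1]+50,u[0]-50:u[0]+50]
print(u-50);cv2.imwrite("pics/c6.png",cv2.resize(a,(400,400),interpolation=cv2.INTER_CUBIC))
d=np.r_[465.5,332.2,0]-np.r_[s["eef_pos"][:2],0];print("to stand",tool(s).inv().apply(d))
E
```

```text
t: 13.85
eef_pos: [523.8, -128.9, 279.7]
tcp_rot: [0.001, 0.402, 0.916, 0.0]
contact_force: [-0.1, 0.0, -1.8]
opening: 0.152
grip_force: 60.6
[ 523.839 -128.868  279.748] 132.60783207953142 [-0.091  0.044 -1.755] [-0.015  0.003  0.027]
[264 131]
to stand [378.843 269.195  -0.092]
```

View pics/c6.png

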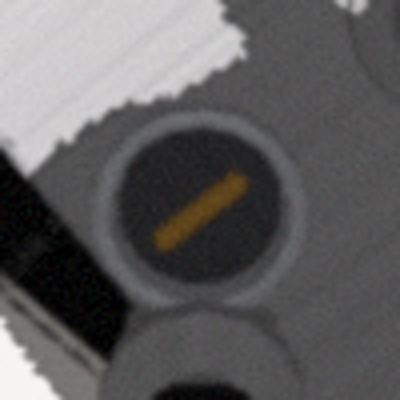

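The right bar runs (158,243)–(243,180). Both bars lie at the same world angle (79°), so both are home. Returning the key.

Scaled: 378.8 mm is 37.88, 269.2 mm is 26.92, -0.462 rad is -4.62.

```bash
python3 inch.py '[[[0, 2.5, 1.8, 0, 0, 0, -0.3], [0, 7, 5, 0, 0, 0, -0.8], [0, 11.5, 8.2, 0, 0, 0, -1.4], [0, 16, 11.4, 0, 0, 0, -2], [0, 20.5, 14.6, 0, 0, 0, -2.5], [0, 25, 17.8, 0, 0, 0, -3.1], [0, 29.5, 21, 2, 0, 0, -3.6], [0, 34, 24.1, 5, 0, 0, -4.2], [0, 37, 26.3, 8, 0, 0, -4.62], [0, 37.88, 26.92, 10, 0, 0, -4.62]]]';  python3 -c "
from h import *
from cell import ctrl
s=ctrl.read_state();t=tool(s).as_matrix();print(s['eef_pos'],np.degrees(np.arctan2(t[1,0],t[0,0])),tool(s).inv().apply([465.5-s['eef_pos'][0],332.2-s['eef_pos'][1],58.3-s['eef_pos'][2]]))"
```

```text
t: 15.15
eef_pos: [464.9, 334.5, 178.0]
tcp_rot: [-0.0, 0.183, 0.983, 0.0]
contact_force: [0.9, -0.5, -1.4]
opening: 0.157
grip_force: 60.5
[464.85578978 334.46942368 178.03051947] 158.94082931784217 [ -1.4505647   -1.92782405 119.7294531 ]
```

```bash
python3 inch.py '[[[0, 0, 0, 4, 0, 0, 0], [0, 0, 0, 8, 0, 0, 0], [0, 0, 0, 8.8, 0, 0, 0], [0, 0, 0, 8.8, 0, 0, 0]]]'; python3 inch.py '[[[0, 0, 0, 0.8, 0, 0, 0], [0, 0, 0, 1.6, 0, 0, 0], [0, 0, 0, 2.4, 0, 0, 0], [0, 0, 0, 3, 0, 0, 0], [0, 0, 0, 3.3, 0, 0, 0], [0, 0, 0, 3.3, 0, 0, 0]]]'
```

```text
t: 15.65
eef_pos: [465.9, 332.3, 91.5]
tcp_rot: [0.0, 0.183, 0.983, 0.0]
contact_force: [-0.4, 0.4, -0.9]
opening: 0.154
grip_force: 60.5
t: 16.4
eef_pos: [465.4, 332.1, 58.1]
tcp_rot: [-0.0, 0.182, 0.983, -0.0]
contact_force: [-2.0, -0.3, 9.6]
opening: 0.159
grip_force: 62.1
```

```bash
python3 inch.py '[[[0.5, 0, 0, 0, 0, 0, 0], [0.6, 0, 0, 0, 0, 0, 0], [0.6, 0, 0, 0, 0, 0, 0], [0.6, 0, 0, -2, 0, 0, 0], [0.6, 0, 0, -7, 0, 0, 0], [0.6, 0, 0, -13, 0, 0, 0], [0, 0, 0, -19, 0, 0, 0], [0, 0, 0, -20, 0, 0, 0], [0, 0, 0, -20, 0, 0, 0]]]';  python3 -c "
from h import *
s,c=wsnap('w7');t=tool(s).as_matrix();print(s['eef_pos'],tool(s).inv().apply(np.r_[534,-52,0]-s['eef_pos']))
import pickle
s,d=pickle.load(open('pics/w7.pkl','rb'));u=wproj(s,d,[467,332,24]);print(u)
a=cv2.imread('pics/w7.png');x,y=u.astype(int);cv2.imwrite('pics/c7.png',cv2.resize(np.clip((a[y-70:y+80,x-75:x+75]/255.)**.5*255,0,255).astype(np.uint8),(450,450),interpolation=cv2.INTER_CUBIC))"
```

```text
t: 17.52
eef_pos: [465.6, 332.2, 258.0]
tcp_rot: [0.0, 0.182, 0.983, 0.0]
contact_force: [0.6, -0.4, -0.8]
opening: 0.004
grip_force: 0.0
[465.57543116 332.16777389 258.00101408] [-201.16486938 -334.47229784  257.86101041]
[314.81134586 167.06300242]
```

View pics/c7.png

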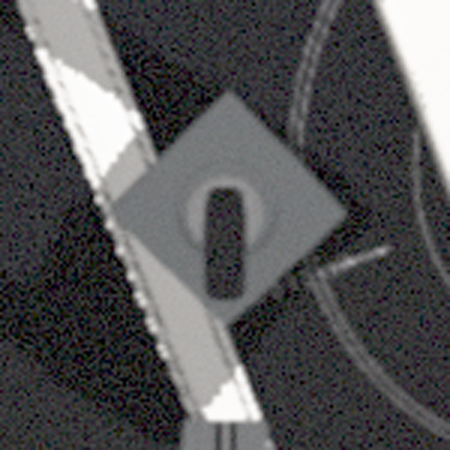

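The key stands upright in the well (grip at (225,243) in the crop). Next, the pump.

Scaled: 30 mm is 3, -334 mm is -33.4.

```bash
python3 inch.py '[[[0, -2, -3.3, 0, 0, 0, 0], [0, -4.6, -7.7, 0, 0, 0, 0], [0, -7.4, -12.3, 0, 0, 0, 0], [0, -10.2, -16.9, 0, 0, 0, 0], [0, -13, -21.5, 0, 0, 0, 0], [0, -15.8, -26.2, 0, 0, 0, 0], [0, -18.6, -30.9, 0, 0, 0, 0], [0, -20.1, -33.4, 0, 0, 0, 0], [0, -20.1, -33.4, 0, 0, 0, 0], [0, -20.1, -33.4, 3, 0, 0, 0]]]'; python3 inch.py '[[[0, 0, 0, 0.8, 0, 0, 0], [0, 0, 0, 1.6, 0, 0, 0], [0, 0, 0, 2.2, 0, 0, 0], [0, 0, 0, 2.8, 0, 0, 0], [0, 0, 0, 3.4, 0, 0, 0], [0, 0, 0, 4, 0, 0, 0], [0, 0, 0, 4.4, 0, 0, 0], [0, 0, 0, 4.4, 0, 0, 0]]]'
```

```text
t: 18.82
eef_pos: [534.2, -51.5, 227.4]
tcp_rot: [0.001, 0.182, 0.983, 0.0]
contact_force: [-0.2, 0.1, -0.7]
opening: 0.002
grip_force: 0.0
t: 19.82
eef_pos: [533.6, -51.2, 184.2]
tcp_rot: [-0.0, 0.182, 0.983, 0.0]
contact_force: [-5.5, 4.2, 10.3]
opening: -0.0
grip_force: 5.3
```

```bash
python3 inch.py '[[[0, 0, 0, 0.15, 0, 0, 0], [0, 0, 0, 0.15, 0, 0, 0]]]'|sed -n 2,4p; python3 inch.py '[[[0, 0, 0, 0.1, 0, 0, 0], [0, 0, 0, 0.1, 0, 0, 0]]]'|sed -n 2,4p
```

```text
eef_pos: [533.6, -51.2, 182.9]
tcp_rot: [0.0, 0.182, 0.983, 0.0]
contact_force: [-6.0, 4.6, 11.7]
eef_pos: [533.7, -51.2, 182.4]
tcp_rot: [0.0, 0.182, 0.983, 0.0]
contact_force: [-7.9, 3.7, 18.8]
```

```bash
python3 inch.py '[[[0, 0, 0, 0.07, 0, 0, 0], [0, 0, 0, 0.07, 0, 0, 0]]]'|sed -n 2,4p; python3 inch.py '[[[0, 0, 0, -1, 0, 0, 0], [0, 0, 0, -2.5, 0, 0, 0], [0, 0, 0, -4.6, 0, 0, 0], [0, 0, 0, -4.6, 0, 0, 0], [0, 0, 0, -4.6, 0, 0, 0], [0, 0, 0, -4.6, 0, 0, 0], [0, 0, 0, -4.6, 0, 0, 0], [0, 0, 0, -4.6, 0, 0, 0]]]'; python3 inch.py '[[[0, 0, 0, 1, 0, 0, 0], [0, 0, 0, 1.8, 0, 0, 0], [0, 0, 0, 2.5, 0, 0, 0], [0, 0, 0, 3.2, 0, 0, 0], [0, 0, 0, 3.8, 0, 0, 0], [0, 0, 0, 4.3, 0, 0, 0], [0, 0, 0, 4.5, 0, 0, 0], [0, 0, 0, 4.6, 0, 0, 0], [0, 0, 0, 4.6, 0, 0, 0]]]'
```

```text
eef_pos: [533.7, -51.2, 182.3]
tcp_rot: [0.0, 0.182, 0.983, 0.0]
contact_force: [-11.3, 4.2, 31.0]
t: 21.58
eef_pos: [533.6, -51.7, 226.3]
tcp_rot: [-0.0, 0.182, 0.983, -0.0]
contact_force: [-1.1, -1.0, -0.4]
opening: -0.004
grip_force: 0.0
t: 22.7
eef_pos: [534.0, -51.7, 182.2]
tcp_rot: [0.001, 0.182, 0.983, 0.0]
contact_force: [-11.6, 1.9, 41.8]
opening: 0.001
grip_force: 20.5
```

```bash
python3 inch.py '[[[0, 0, 0, -1, 0, 0, 0], [0, 0, 0, -2.5, 0, 0, 0], [0, 0, 0, -6, 0, 0, 0], [0, 0, 0, -11, 0, 0, 0], [0, 0, 0, -13, 0, 0, 0], [0, 0, 0, -13, 0, 0, 0], [0, 0, 0, -13, 0, 0, 0], [0, 0, 0, -13, 0, 0, 0]]]'; python3 - <<'E'
from h import *
from cell import ctrl
wsnap("w8");a=cv2.imread("pics/w8.png")
c=ctrl.snapshot("side")["img"][:,:,::-1];b=cv2.resize(c[165:310,270:390],(400,483),interpolation=cv2.INTER_CUBIC)
l=cv2.resize(a,(400,250));l=cv2.copyMakeBorder(l,0,233,0,0,cv2.BORDER_CONSTANT)
cv2.imwrite("pics/c8.png",np.hstack([l,b]))
E
```

```text
t: 23.7
eef_pos: [533.1, -51.6, 309.3]
tcp_rot: [-0.001, 0.182, 0.983, -0.0]
contact_force: [-0.2, -0.5, 0.2]
opening: 0.002
grip_force: 0.0
```

View pics/c8.png

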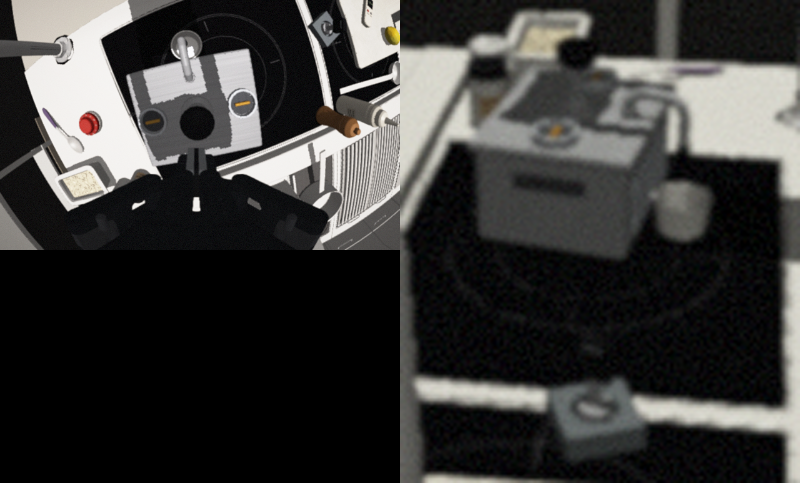

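In the final views both bars lie along the dispenser's y (left-half (152,121) and (241,103)). The pump head is up (side crop (578,52)), the key is in its stand at (322,28), and nothing else has moved.

```bash
python3 -c "
from cell import ctrl
print(ctrl.sign_off())"
```

```text
the job is handed in; nothing more can be done
None
```

Job handed in at about 24 s: both lid screws are turned to their stops, the key is back upright in its stand, and the pump then got two full strokes with its head fully up again; no verdict was shown at hand-in.

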